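# Hang the rinsed parts basket on the indexing rail and lock it over the warm-air dryer

### The job

Hang the small perforated steel basket of rinsed castings by its bail on the twin hook of the rail's blue bracket, while the bracket is still locked at the middle (loading) hole, and let go of the basket. Then pull up the bracket's red lock knob, slide the bracket along the rail to the next hole on the side where the white warm-air dryer stands, and let the pin drop fully home there, so that the basket hangs still over the dryer's grille, on the hook alone. Finish while still holding the red knob, with the pin home; leave the other things on the bench where they are.

Things in the scene. Friction and masses are not known exactly. Their poses are not given: they have to be found in the camera images.
- bail (a point): Centre of the orange grip sleeve (12 mm thick, 30 mm long) on the rigid wire bail of the loose perforated steel basket, 115 mm above its underside; the basket stands upright on the bench at the start. Basket 70 (its x) by 100 (its y) by 45 mm high, about 0.26 kg. Bail: 5 mm wire arch, its top level along y for 85 mm, legs 48 mm either side. Axes are the basket's, z up.
- stand: Indexing rail, fixed: a 20 mm square aluminium tube 360 mm long on two posts at y = -170 and +170 mm, each with a foot 12 mm high from x = -130 to +40 mm. Origin on the bench under the tube's middle; y runs along the tube, the hook sticks out to -x (robot's side). Tube top 210 mm up. Three index holes, 10 mm wide, in its top at y = -80, 0, +80 mm.
- hook_seat (a point): Where the bail's wire lies (across, along the stand's y) in the twin hook: 203 mm up, 86 mm in front (-x) of the tube's axis; slides with the bracket, axes as the stand's. The two 6 mm prongs are at y = -30 and +30 mm, the sleeve goes between. Trough, open upwards: flat 8 mm each way in x, then rising to 18 mm higher at the tips (21 mm in front) and 10 mm higher 20 mm behind. Bracket 65 mm behind.
- knob (a point): Centre of the red lock knob on the blue bracket: round, upright, diameter 25 mm, 26 mm high, its centre 249 mm above the bench and 33 mm above the bracket's flat top with the pin home; under it a barrel 13 mm high, diameter 19 mm. Moves with bracket and pin. Axes as the stand's.
- plunger (a joint): Height of lock pin and knob, m: 0 = pin home in a hole, 0.014 = pulled up to its stop, straight up against a spring (6 N at first, 9 N at the stop). The round-ended 7 mm pin reaches 8 mm into the hole: the bracket is free above 0.008, and between holes the pin rides on the tube at 0.008. Let down within about 2 mm of a hole's centre, it drops home.
- bracket (a joint): Place of the blue bracket (56 mm sleeve with hook and knob) along the tube, m along the stand's y: 0 = middle hole, +0.08 and -0.08 = the next holes, stops at +0.1 and -0.1. About 2 N of friction once the pin is pulled; with the pin home up to 1.5 mm of play each way.
- dryer_grille (a point): Centre of the round dark grille on top of the white warm-air dryer, a fixed box 108 by 104 mm, 40 mm high, on the bench in front of the tube, 80 mm to one side (stand's +y or -y) of the middle: just below where the basket hangs (about 48 mm clear) with the bracket at that side's hole. Axes as the stand's.
- drip_tray: Steel drip tray with slats, 108 by 104 by 22 mm, fixed, standing 80 mm to the other side of the middle, in front of the tube. Not used. Origin under its centre.
- green_bottle: Bystander: green bottle, 68 mm in diameter, 190 mm high, origin under its centre.
- paste_jar: Bystander: amber jar, 62 mm in diameter, 62 mm high, origin under its centre.
- beaker: Bystander: white cup, 68 mm in diameter, 88 mm high, origin under its centre.
- wax_block: Bystander: amber wax block, 45 by 35 by 28 mm, origin under its centre.
- ring_clamp: Bystander: wooden ring clamp, 105 by 29 by 24 mm, lying on the bench, origin under its centre.
- flat_file: Bystander: file with a wooden handle, 235 mm long, 29 mm high, lying along its x, origin under it.
- ring_mandrel: Bystander: steel ring mandrel with a wooden handle, 315 mm long, 31 mm high, lying along its y, origin under it.
Mind the look-alikes: they are no part of the job. Leave any green look-alike of the part that bears bail alone.

How it is judged:
On the way, in this order (a step that is already met when the one before it is completed fails the run):
1. the basket hangs on both prongs of the twin hook, let go, with the bracket still locked at the middle hole (contact force between basket and stand above 1 N and contact force between the fingers and basket below 0.1 N and x of bail in the frame of hook_seat between -0.018 and 0.022 m and y of bail in the frame of hook_seat between -0.02 and 0.02 m and z of bail in the frame of hook_seat between -0.006 and 0.009 m and value of joint bracket between -0.006 and 0.006 m and value of joint plunger below 0.002 m), for 0.3 s.
2. the red knob, held in the fingers, is pulled up until the pin is out of the middle hole (value of joint plunger above 0.0075 m and contact force between the fingers and stand above 1 N and distance between the grasp point and knob below 0.03 m and contact force between basket and stand above 0.5 N).
At the end, for the whole second after the job is handed in: Bracket at the hole on the dryer's side (within 4 mm), pin home (within 2 mm); basket hangs level (0.25 rad) and nearly still in the twin hook over the grille (within 35 mm), carried by the hook alone; the fingers still hold the red knob (over 1 N, grasp point within 30 mm of it) ((value of joint bracket between 0.076 and 0.084 m or value of joint bracket between -0.084 and -0.076 m) and value of joint plunger below 0.002 m and horizontal distance between hook_seat and dryer_grille below 0.02 m and horizontal distance between bail and dryer_grille below 0.035 m and x of bail in the frame of hook_seat between -0.018 and 0.022 m and y of bail in the frame of hook_seat between -0.02 and 0.02 m and z of bail in the frame of hook_seat between -0.006 and 0.009 m and contact force between basket and stand above 0.5 N and contact force between each of the arm, the fingers and basket below 0.1 N and angle between bail's own z axis and vertical below 0.25 rad and linear speed of basket below 0.08 m/s and contact force between the fingers and stand above 1 N and distance between the grasp point and knob below 0.03 m); the arm keeps its last pose, push and grip.
It fails at once if a bystander is shifted by more than 30 mm (distance of any of green_bottle, paste_jar, beaker, wax_block, ring_clamp, flat_file, ring_mandrel from where it was at the start of the episode above 0.03 m).
It fails at once if the basket is tipped over (angle between bail's own z axis and vertical above 0.9 rad).
It also fails if it takes over 61 s, if anything falls off the work surface, if the arm or the gripper's body presses on something with over 40 N, if the wrist force passes 120 N, or if a joint passes its speed limit or range.

### The arm

A 7-joint arm with a two-finger parallel gripper is mounted at the origin on the work surface. World frame = base frame: x ahead of the robot, y to its left, z up, the work surface at z = 0. Lengths are in m, angles in rad, forces in N, time in s.
With the tool pointing down it reaches from about 0.425 to 0.925 m from the base axis. Payload 6.8 kg.
Tool frame: the origin (TCP) lies midway between the tips of the shut fingers; the grasp point (between the pads) lies 19 mm behind it; z points along the fingers, y is the line along which they close (so a half turn about z gives the same grasp; the last joint's range is limited). The gripper opens to 85 mm and grips with 20 to 120 N. Pads are 22 mm wide; open, the fingers measure 114 mm over their backs; the gripper's body (76 mm by 85 mm) begins 54 mm behind the grasp point. The pads swing forward as they close: fully open they stand 13 mm farther back than shut.
Start: joints at [-1.23, 0.477, 0.022, 1.555, -0.011, 1.109, -0.083], TCP at [0.293, 0.608, 0.231] pointing down, gripper open.
Joint ranges: [-2.96, 2.96], [-0.34, 2.1], [-1.41, 1.46], [0.24, 2.44], [-1.37, 4.51], [0.17, 1.92], [-2.96, 2.96]. Speed limits (rad/s): [2.39, 2.39, 3.14, 3.14, 3.14, 3.14, 3.14].

### API

Orientations are given as a unit quaternion [w, x, y, z].
In Python, from station import readout, imaging, hand_in gives the robot as it stands.
- The arm moves only by the tool drive_tool, never from a script. Its argument "series" is a list of rows, each a list of 5 numbers: the shift along the tool's x, y, z in cm, then the turn about the tool's z in degrees, then the closure, from -1 (fully open) to 1 (shut). A call has 1 to 8 rows; each row shifts and turns the commanded pose from where the row before left it, along the tool's axes as they then stand; what a row does not reach is not made up. A row lasts 1/10 s, in which the tool goes at most 50 mm and 8.59 degrees, less where a joint would pass 70% of its speed; a pose out of reach is approached as far as the arm can. A call with a gripper value outside its range is refused whole. The fingers move at their own pace and stop on an object; "squeeze" is the grip in N (left out, the last holds). Time passes only in rows, so rows that do not move let the fingers close. It gives the time, the measured TCP pose, the force, the opening and the grip force at its end, in the units of the state.
- readout.get_obs(): the state, without advancing time (a new reading comes with each control period).
- imaging.read_camera(name): name is "scene" or "side" or "wrist"; returns the picture (420x560x3 uint8, red, green, blue); there is no depth.
- imaging.camera_model(name): a dict with "vfov" (degrees; the focal length in pixels is half the picture's height over the tangent of half this angle, whatever the lens; pixels are square), "cx", "cy" (the principal point, pixels), "distortion" ([k1, k2, p1, p2, k3] as OpenCV has them; the pictures are not rectified), "xyz" and "orientation" of the camera in the world. Camera axes: x right, y down, z forward; pixel columns grow to the right and rows downward; lengths in m; the calibration is good to about 2 mm. A picture is of the moment at which its call begins: read the wrist's pose just before it. camera_model takes no time and is no camera call; for the wrist camera it gives the pose at the moment of the call.
- hand_in(): hands the job in; it is judged then, once.
Trained networks look in the newest picture that a camera, given by its name, has taken for a name from the list of things; names that differ only in an ending like _2 or _b are one class to them, and where a whole thing is asked for, a point or a joint stands for the part that bears it (a point fixed in the world has none). Each returns a list of dicts, best first, with "conf" (0 to 1); they miss things now and then, are a little off and sometimes report something else, mostly with a low value. They report only what shows in the picture. A call takes as long as a camera call. They do not tell look-alikes from the thing itself.
- imaging.cut_out(thing, camera): "mask" (420x560 bool, what is visible of it) and "centre" ([column, row] in pixels, amid what is visible of it).
The state is a dict: "t": time; "q": joint angles; "joint_vel": joint speeds; "joint_torque": joint torques, N m; "eef_pos": TCP position; "tool_rot": TCP orientation; "contact_force": force on the tool from outside, world axes, zero at the start; "torque": the same for the moment, N m; "gripper_width": opening from 0.0 (shut) to 1.0 (fully open); "grasp_force": force on a finger pad.
Only numpy, scipy, OpenCV 4.12 (cv2) and the standard library are available. Lean on these libraries where they do the work, as an engineer would, in place of code of your own. Each camera call takes 0.05 s, during which the arm holds its last target. There are 200 camera calls.

## Working session

There is one attempt and no reset: what is moved stays moved. The work goes in short steps, Python scripts to look and compute and a tool call to move; the robot and the scene stay as the last step left them, time stands still between calls to the robot, and variables do not carry over. Pictures are saved under pics/ and viewed, at most 10 in all, crops included, and the job is handed in when it is done.

Besides the shell and the picture viewer there is one more tool, called after "Call:" by a JSON object that holds its "op" and its "data". drive_tool: Moves the arm, as the interface text tells. Its arguments: {"type":"object","properties":{"series":{"type":"array"},"squeeze":{"type":"number"}},"required":["series"]}

```bash
mkdir -p pics; cat > h.py <<'E'
import numpy as np, cv2
from scipy.spatial.transform import Rotation as R
from station import readout, imaging, hand_in
def K(m):
    f=210/np.tan(np.radians(m["vfov"])/2)
    return np.array([[f,0,m["cx"]],[0,f,m["cy"]],[0,0,1.]])
def rot(q): return R.from_quat(np.r_[q[1:],q[0]]).as_matrix()
def ray(m,p):
    n=cv2.undistortPoints(np.array([[p]],float),K(m),np.array(m["distortion"],float))[0,0]
    return np.array(m["xyz"]),rot(m["orientation"])@np.r_[n,1]
def atz(m,p,z):
    o,d=ray(m,p); return o+d*(z-o[2])/d[2]
def proj(m,P):
    Rm=rot(m["orientation"]).T; P=np.atleast_2d(np.array(P,float))
    return cv2.projectPoints(P,cv2.Rodrigues(Rm)[0],-Rm@np.array(m["xyz"]),K(m),np.array(m["distortion"],float))[0][:,0]
def tri(ms,ps):
    A=0;b=0
    for m,p in zip(ms,ps):
        o,d=ray(m,p); d=d/np.linalg.norm(d); M=np.eye(3)-np.outer(d,d); A=A+M; b=b+M@o
    return np.linalg.solve(A,b)
def snap(c,f):
    im=imaging.read_camera(c); cv2.imwrite(f,im[:,:,::-1]); return im
E
python3 - <<'E'
from h import *
a=snap("scene","pics/a.png"); b=snap("side","pics/b.png")
for c in("scene","side"):
    m=imaging.camera_model(c); print(c,np.round(m["xyz"],3),np.round(rot(m["orientation"])[:,2],2),m["vfov"])
    for t in("bail","stand","knob","hook_seat","dryer_grille","drip_tray","green_bottle","beaker","flat_file","ring_mandrel","ring_clamp","paste_jar","wax_block"):
        for r in imaging.cut_out(t,c)[:3]:
            if r["conf"]>.2: print(t,round(r["conf"],2),np.round(r["centre"]),r["mask"].sum(),np.round(atz(m,r["centre"],.05),3))
print({k:np.round(v,3) for k,v in readout.get_obs().items()})
E
```

```text
scene [ 1.354 -0.475  1.103] [-0.63  0.3  -0.72] 54.11116664717466
bail 0.81 [163. 262.] 909 [ 0.456 -0.47   0.05 ]
bail 0.8 [222. 251.] 830 [ 0.5  -0.28  0.05]
stand 0.93 [333. 199.] 2676 [0.46  0.171 0.05 ]
hook_seat 0.56 [340. 187.] 337 [0.417 0.228 0.05 ]
dryer_grille 0.67 [339. 207.] 655 [0.505 0.169 0.05 ]
drip_tray 0.63 [304. 224.] 650 [0.519 0.02  0.05 ]
green_bottle 0.88 [242. 285.] 958 [ 0.657 -0.273  0.05 ]
beaker 0.62 [183. 293.] 579 [ 0.599 -0.446  0.05 ]
flat_file 0.41 [336. 170.] 108 [0.325 0.271 0.05 ]
ring_mandrel 0.73 [355. 266.] 636 [0.755 0.074 0.05 ]
ring_mandrel 0.62 [343. 182.] 40 [0.398 0.254 0.05 ]
ring_clamp 0.58 [214. 224.] 287 [ 0.375 -0.261  0.05 ]
paste_jar 0.75 [262. 287.] 252 [ 0.69  -0.224  0.05 ]
wax_block 0.54 [254. 223.] 121 [ 0.436 -0.135  0.05 ]
side [ 0.159 -0.677  0.971] [ 0.36  0.55 -0.75] 52.622559704594025
bail 0.88 [306. 306.] 1530 [ 0.473 -0.29   0.05 ]
bail 0.59 [340. 375.] 2063 [ 0.442 -0.461  0.05 ]
stand 0.79 [269. 172.] 3339 [0.637 0.152 0.05 ]
stand 0.72 [251. 277.] 295 [ 0.402 -0.149  0.05 ]
knob 0.48 [266. 168.] 3242 [0.639 0.175 0
[... 759 characters left out ...]
wax_block 0.59 [372. 258.] 1340 [ 0.696 -0.27   0.05 ]
wax_block 0.54 [162. 193.] 415 [0.323 0.248 0.05 ]
wax_block 0.5 [252. 275.] 282 [ 0.407 -0.145  0.05 ]
{'t': np.float64(1.4), 'q': array([-1.23 ,  0.477,  0.022,  1.555, -0.011,  1.109, -0.083]), 'joint_vel': array([-0.   ,  0.002,  0.002, -0.001, -0.   ,  0.001,  0.001]), 'joint_torque': array([-0.0000e+00, -5.9633e+01,  1.6060e+00, -2.8154e+01,  1.2000e-02,
        2.0000e-03,  0.0000e+00]), 'eef_pos': array([0.293, 0.608, 0.231]), 'tool_rot': array([0.   , 0.223, 0.975, 0.   ]), 'contact_force': array([0.27 , 0.385, 0.355]), 'torque': array([-0.041, -0.035,  0.012]), 'grasp_force': np.float64(0.0), 'gripper_width': np.float64(0.999)}
```

View pics/a.png

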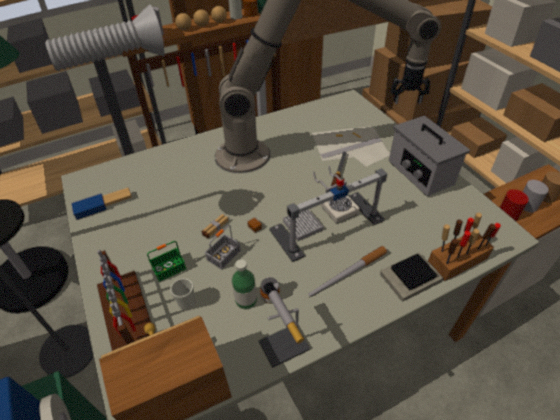

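View pics/b.png

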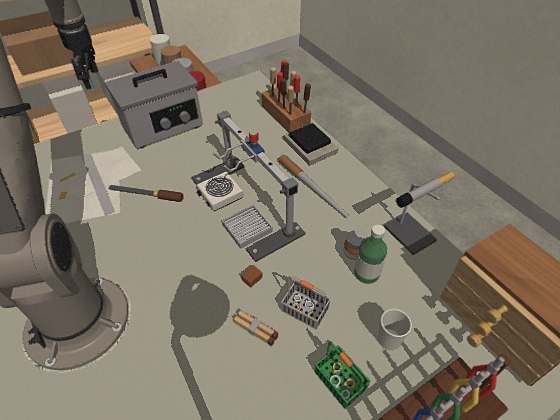

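The grey basket is at scene (222,251) and side (306,300). Its look-alike is the green basket at scene (168,262) and side (340,375), which I leave alone. The red knob is at scene (338,183) and side (253,137), and the dryer stands on the far (+y) side of the bracket. Next is a close crop of all of these.

```bash
python3 - <<'E'
from h import *
a=cv2.imread("pics/a.png"); b=cv2.imread("pics/b.png")
cr=lambda im,x,y,w,h:cv2.resize(im[y:y+h,x:x+w],(400,300),interpolation=cv2.INTER_CUBIC)
cv2.imwrite("pics/c.png",np.vstack([np.hstack([cr(a,190,215,80,60),cr(b,265,265,80,60)]),np.hstack([cr(a,280,150,120,90),cr(b,190,90,140,105)])]))
E
```

```text
(no output)
```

View pics/c.png

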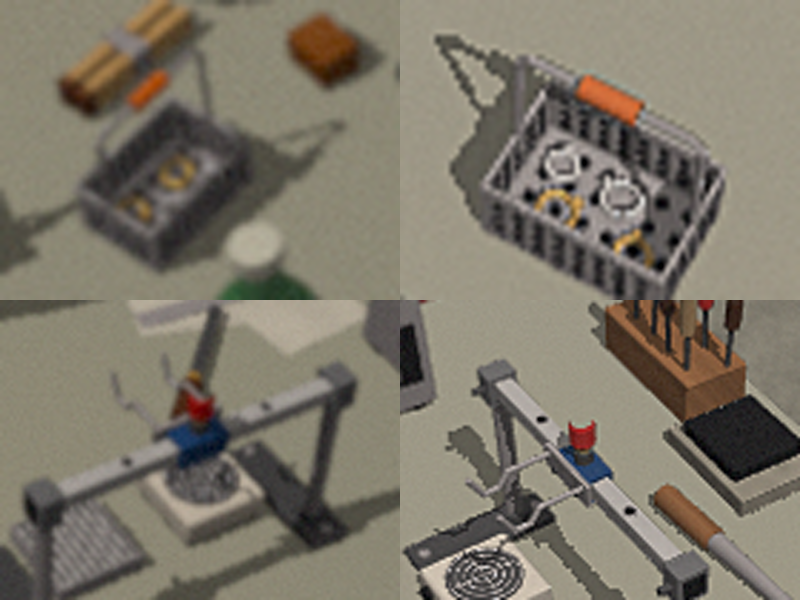

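```bash
cat > m.py <<'E'
from h import *
S,D=imaging.camera_model("scene"),imaging.camera_model("side")
p=lambda n,v:print(n,np.round(v,4))
sl=tri([S,D],[(220,233),(307,284.8)]); p("sleeve",sl)
for c,q in((S,(220,233)),(D,(307,284.8))): p("sl@.115",atz(c,q,.115))
e1,e2=atz(D,(289,277),.115),atz(D,(326,296),.115); p("bail ends",[e1,e2]); d=e2-e1; p("len,yaw",[np.linalg.norm(d),np.degrees(np.arctan2(d[1],d[0]))])
p("knob",tri([S,D],[(340.3,182.4),(254,137.3)]))
for c,q in((S,(340.3,182.4)),(D,(254,137.3))): p("kn@.249",atz(c,q,.249))
for c,qs in((S,[(318,198.3),(359.5,181.8)]),(D,[(270.5,163.5),(239.4,131.7)])):
    h=[atz(c,q,.21) for q in qs]; d=h[1]-h[0]; p("holes",h); p("mid",(h[0]+h[1])/2); p("len,yaw",[np.linalg.norm(d),np.degrees(np.arctan2(d[1],d[0]))])
E
python3 m.py
```

```text
sleeve [ 0.4826 -0.2726  0.1156]
sl@.115 [ 0.4814 -0.2714  0.115 ]
sl@.115 [ 0.4829 -0.2736  0.115 ]
bail ends [[ 0.4593 -0.2336  0.115 ]
 [ 0.5026 -0.3206  0.115 ]]
len,yaw [  0.0971 -63.5658]
knob [0.5722 0.1124 0.2443]
kn@.249 [0.5761 0.1097 0.249 ]
kn@.249 [0.5695 0.1067 0.249 ]
holes [[0.5715 0.0342 0.21  ]
 [0.5671 0.1936 0.21  ]]
mid [0.5693 0.1139 0.21  ]
len,yaw [ 0.1594 91.5749]
holes [[0.5745 0.0332 0.21  ]
 [0.5692 0.1924 0.21  ]]
mid [0.5719 0.1128 0.21  ]
len,yaw [ 0.1592 91.9145]
```

Call:
{"op": "drive_tool", "data": {"series": [[0, 0, -4.5, 0, -1], [0, 0, -4.5, 0, -1], [-2.5, -2.5, 0, 0, -1], [-3, -3, 0, 0, -1], [-3, -3, 0, 0, -1], [-3, -3, 0, 0, -1], [-3, -3, 0, 0, -1], [-3, -3, 0, 0, -1]], "squeeze": 40}}

```text
t: 2.2
eef_pos: [0.375, 0.3728, 0.3215]
tool_rot: [0.0, 0.223, 0.975, 0.0]
contact_force: [1.0, -0.7, 0.2]
gripper_width: 1.002
grasp_force: 0.0
```

Call:
{"op": "drive_tool", "data": {"series": [[-3, -3, 0, 0, -1], [-3, -3, 0, 0, -1], [-3, -3, 0, 0, -1], [-3, -3, 0, 0, -1], [-3, -3, 0, 0, -1], [-1.5, -1.5, 0, 8, -1], [0, 0, 0, 8, -1], [0, 0, 0, 8, -1]]}}

```text
t: 3.0
eef_pos: [0.452, 0.1532, 0.3216]
tool_rot: [0.0, 0.424, 0.906, 0.0]
contact_force: [-0.3, 0.1, 0.0]
gripper_width: 0.999
grasp_force: 0.0
```

```bash
cat >> h.py <<'E'
def go(P,yawy=None,zw=None):
    "TCP target P and tool-y heading (deg): shift in present tool axes (cm), turn (deg)"
    o=readout.get_obs(); T=rot(o["tool_rot"]); y=np.degrees(np.arctan2(T[1,1],T[0,1]))
    print("t",round(float(o["t"]),2),"tcp",np.round(o["eef_pos"],4),"yhead",round(y,1),"F",np.round(o["contact_force"],1),"w",round(float(o["gripper_width"]),3),"gf",np.round(o["grasp_force"],1))
    print("shift cm",np.round(T.T@(np.array(P)-o["eef_pos"])*100,2))
    if yawy is not None: print("turn",round(-((yawy-y+90)%180-90),1))
E
python3 -c "
from h import *
go([.482,-.273,.22],26.4)"
```

```text
t 3.0 tcp [0.452  0.1532 0.3216] yhead 39.8 F [-0.3  0.1  0. ] w 0.999 gf 0.0
shift cm [-34.66 -25.    10.14]
turn 13.4
```

Call:
{"op": "drive_tool", "data": {"series": [[-2.6, -1.9, 0, 0, -1], [-3.2, -2.3, 0, 0, -1], [-3.2, -2.3, 0, 0, -1], [-3.2, -2.3, 0, 0, -1], [-3.2, -2.3, 0, 0, -1], [-3.2, -2.3, 0, 0, -1], [-3.2, -2.3, 0, 0, -1], [-3.2, -2.3, 0, 0, -1]]}}

```text
t: 3.8
eef_pos: [0.4759, -0.1544, 0.3216]
tool_rot: [0.0, 0.42, 0.907, 0.0]
contact_force: [0.6, 0.4, -0.8]
gripper_width: 1.001
grasp_force: 0.0
```

Call:
{"op": "drive_tool", "data": {"series": [[-3.2, -2.3, 1, 0, -1], [-3.2, -2.3, 2, 0, -1], [-3.2, -2.3, 3, 0, -1], [0, 0, 2, 6.7, -1], [0, 0, 1, 6.7, -1], [0, 0, 0, 0, -1], [0, 0, 0, 0, -1]]}}

```text
t: 4.5
eef_pos: [0.4857, -0.2705, 0.2317]
tool_rot: [0.0, 0.522, 0.853, -0.0]
contact_force: [-0.0, 1.8, 0.1]
gripper_width: 0.999
grasp_force: 0.0
```

```bash
python3 - <<'E'
from h import *
m=imaging.camera_model("wrist"); im=snap("wrist","pics/w1.png")
print(np.round(m["xyz"],3),np.round(rot(m["orientation"])[:,2],2)); print(proj(m,[.482,-.273,.115]))
hs=cv2.cvtColor(im,cv2.COLOR_RGB2HSV); M=cv2.inRange(hs,(5,170,140),(17,255,255))
n,l,s,c=cv2.connectedComponentsWithStats(M)
for i in range(1,n):
    if s[i,4]>60: print(s[i],c[i],atz(m,c[i],.115))
go([.482,-.273,.096],26.4)
E
```

```text
[ 0.456 -0.212  0.374] [ 0.12 -0.23 -0.97]
[[270.37671848 207.52042627]]
[254   0  43  37 950] [273.92210526  18.48947368] [ 0.42228144 -0.1499314   0.115     ]
[262 190  16  38 519] [269.6088632  208.19075145] [ 0.48170937 -0.27375803  0.115     ]
t 4.55 tcp [ 0.486  -0.2705  0.2321] yhead 27.1 F [-0.6  1.   0.9] w 1.003 gf 0.0
shift cm [-0.03 -0.48 13.61]
turn 0.7
```

View pics/w1.png

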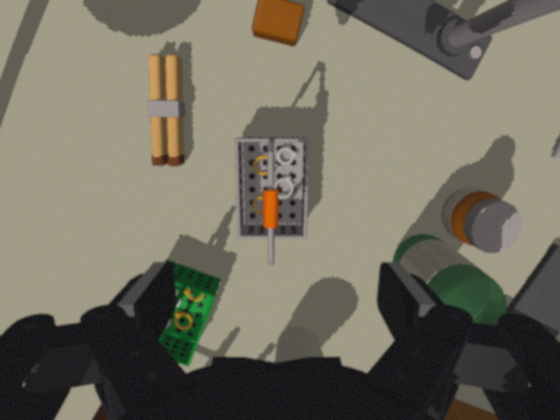

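The wrist view shows the grey basket's orange sleeve at (270,208), which agrees with the estimate within 1 mm. The wire lies along tool x. Descending.

Call:
{"op": "drive_tool", "data": {"series": [[0, -0.2, 3, 0.7, -0.3], [0, -0.2, 3, 0, -0.3], [0, -0.1, 3, 0, -0.3], [0, 0, 3, 0, -0.3], [0, 0, 1.6, 0, -0.3], [0, 0, 0, 0, -0.3]]}}

```text
t: 5.15
eef_pos: [0.4805, -0.2719, 0.0942]
tool_rot: [-0.001, 0.527, 0.85, 0.0]
contact_force: [0.2, -0.1, -0.3]
gripper_width: 0.648
grasp_force: 0.0
```

Call:
{"op": "drive_tool", "data": {"series": [[0, 0, 0, 0, 1], [0, 0, 0, 0, 1], [0, 0, 0, 0, 1], [0, 0, 0, 0, 1], [0, 0, 0, 0, 1], [0, 0, 0, 0, 1], [0, 0, 0, 0, 1], [0, 0, 0, 0, 1]], "squeeze": 60}}

```text
t: 5.95
eef_pos: [0.4822, -0.2731, 0.0967]
tool_rot: [0.001, 0.528, 0.849, 0.001]
contact_force: [-0.4, 2.0, 7.4]
gripper_width: 0.115
grasp_force: 58.4
```

```bash
python3 -c "
from h import *
go([.482,-.2738,.096],26.4)"
```

```text
t 5.95 tcp [ 0.4822 -0.2731  0.0967] yhead 26.2 F [-0.4  2.   7.4] w 0.115 gf 58.4
shift cm [-0.05 -0.05  0.07]
turn -0.2
```

Call:
{"op": "drive_tool", "data": {"series": [[0, 0, -1, 0, 1], [0, 0, -2, 0, 1], [0, 0, -3, 0, 1], [0, 0, -3, 0, 1], [0, 0, -3, 0, 1], [0, 0, -2, 0, 1], [1, 0.3, -1, 0, 1], [2, 0.6, 0, 0, 1]]}}

```text
t: 6.75
eef_pos: [0.4761, -0.2438, 0.2477]
tool_rot: [0.002, 0.53, 0.848, 0.0]
contact_force: [0.3, 0.4, -1.9]
gripper_width: 0.116
grasp_force: 58.6
```

Call:
{"op": "drive_tool", "data": {"series": [[2.5, 0.8, 0, 0, 1], [3, 0.9, 0, 0, 1], [3, 0.9, 0, 0, 1], [3, 0.9, 0, 0, 1], [3, 0.9, 0, 0, 1], [2, 0.6, 0, 0, 1], [1, 0.3, 0, 0, 1], [0, 0, 0, 0, 1]]}}

```text
t: 7.55
eef_pos: [0.4456, -0.0602, 0.2456]
tool_rot: [-0.0, 0.527, 0.85, 0.0]
contact_force: [-0.1, -1.5, -2.3]
gripper_width: 0.118
grasp_force: 58.6
```

Call:
{"op": "drive_tool", "data": {"series": [[0, 0, 0, 4, 1], [0, 0, 0, 6, 1], [0, 0, 0, 6, 1], [0, 0, 0, 5, 1], [0, 0, 0, 3.4, 1], [0, 0, 0, 0, 1]]}}

```text
t: 8.15
eef_pos: [0.446, -0.0627, 0.2455]
tool_rot: [0.0, 0.697, 0.717, -0.0]
contact_force: [0.1, -0.4, -2.4]
gripper_width: 0.118
grasp_force: 58.7
```

```bash
python3 - <<'E'
from h import *
go([.418,.112,.223],1.8)
m=imaging.camera_model("wrist"); snap("wrist","pics/w2.png")
E
```

```text
t 8.15 tcp [ 0.446  -0.0627  0.2455] yhead 1.7 F [ 0.1 -0.4 -2.4] w 0.118 gf 58.7
shift cm [17.54 -2.3   2.25]
turn -0.1
```

View pics/w2.png

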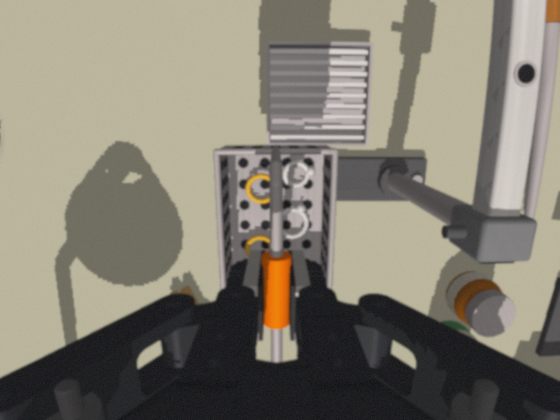

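The basket hangs level in the grip, with the sleeve at (277,290) between the pads and the wire parallel to the rail. The rail's -y hole is at (526,73). Moving to the front of the hook.

Call:
{"op": "drive_tool", "data": {"series": [[1, -1.2, 0, 0, 1], [2, -1.1, 0, 0, 1], [3, 0, 0, 0, 1], [3, 0, 0, 0, 1], [3, 0, 0, 0, 1], [3, 0, 0, 0, 1], [1.8, 0, 0, 0, 1], [0.7, 0, 0, 0, 1]]}}

```text
t: 9.0
eef_pos: [0.4177, 0.1141, 0.2454]
tool_rot: [0.0, 0.695, 0.719, 0.0]
contact_force: [-0.5, -0.6, -2.9]
gripper_width: 0.122
grasp_force: 58.6
```

Call:
{"op": "drive_tool", "data": {"series": [[0, 0, 1, 0, 1], [0, 0, 1, 0, 1], [0, 0, 0, 0, 1], [0, 0, 0, 0, 1]]}}

```text
t: 9.4
eef_pos: [0.4175, 0.1115, 0.2248]
tool_rot: [-0.0, 0.697, 0.717, -0.001]
contact_force: [0.2, -0.0, -2.0]
gripper_width: 0.116
grasp_force: 58.5
```

```bash
python3 - <<'E'
from h import *
go([.418,.112,.223],1.8)
S,D=imaging.camera_model("scene"),imaging.camera_model("side")
m=imaging.camera_model("wrist")
a=snap("scene","pics/d1.png")[:,:,::-1];b=snap("side","pics/d2.png")[:,:,::-1];w=snap("wrist","pics/d3.png")[:,:,::-1]
cr=lambda im,x,y,w,h:cv2.resize(im[y:y+h,x:x+w],(400,300),interpolation=cv2.INTER_CUBIC)
cv2.imwrite("pics/d.png",np.vstack([np.hstack([cr(a,290,130,100,75),cr(b,200,90,100,75)]),np.hstack([cr(w,0,0,560,420),cr(w,260,0,300,225)])]))
P=[.485,.110,.203]
for n,c in(("scene",S),("side",D),("wrist",m)): print(n,proj(c,[P,[.484,.140,.203],[.486,.080,.203],[.571,.113,.249]]).round())
E
```

```text
t 9.4 tcp [0.4175 0.1115 0.2248] yhead 1.7 F [ 0.2 -0.  -2. ] w 0.116 gf 58.5
shift cm [0.05 0.06 0.18]
turn -0.1
scene [[324. 177.]
 [332. 174.]
 [317. 179.]
 [340. 181.]]
side [[227. 161.]
 [221. 155.]
 [232. 168.]
 [253. 136.]]
wrist [[405. 258.]
 [411. 202.]
 [399. 308.]
 [624. 293.]]
```

View pics/d.png

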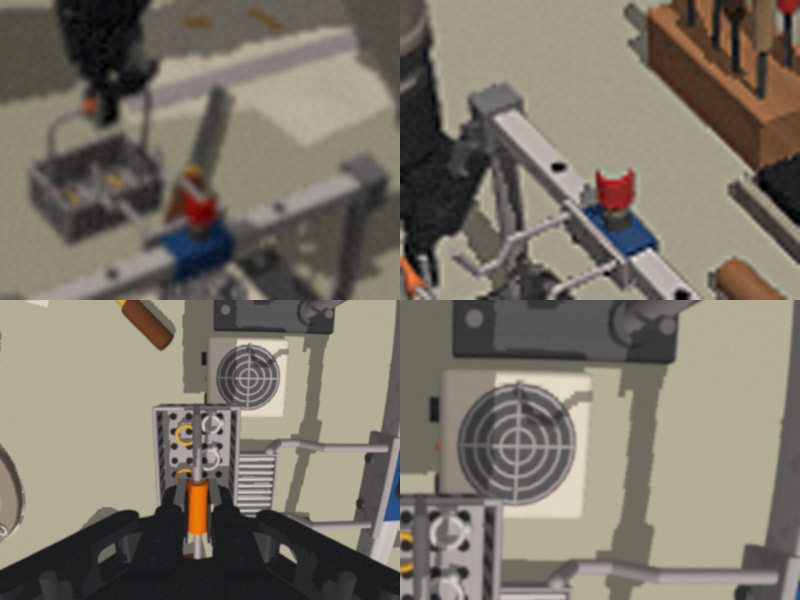

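All three views match the prediction: the prongs in the wrist view are at rows ~200 and ~309, against 202 and 308 predicted. The basket is centred in front of the hook. Advancing over the tips, then lowering.

Call:
{"op": "drive_tool", "data": {"series": [[0, 1, 0, 0, 1], [0, 1.5, 0, 0, 1], [0, 1.5, 0, 0, 1], [0, 1.5, 0, 0, 1], [0, 1, 0, 0, 1], [0, 0.2, 0, 0, 1], [0, 0, 0, 0, 1], [0, 0, 0, 0, 1]]}}

```text
t: 10.35
eef_pos: [0.4841, 0.1146, 0.2251]
tool_rot: [-0.0, 0.696, 0.718, -0.0]
contact_force: [0.0, -0.8, -1.9]
gripper_width: 0.115
grasp_force: 58.6
```

Call:
{"op": "drive_tool", "data": {"series": [[0, 0, 1, 0, 1], [0, 0, 1, 0, 1], [0, 0, 0.8, 0, 1], [0, 0, 0.5, 0, 1], [0, 0, 0.4, 0, 1], [0, 0, 0.2, 0, 1], [0, 0, 0, 0, 1], [0, 0, 0, 0, 1]]}}

```text
t: 11.15
eef_pos: [0.4849, 0.1148, 0.1865]
tool_rot: [0.0, 0.696, 0.718, 0.0]
contact_force: [-0.7, 0.4, -1.9]
gripper_width: 0.114
grasp_force: 58.7
```

```bash
python3 -c "
from h import *
go([.485,.111,.184],1.8)"
```

```text
t 11.15 tcp [0.4849 0.1148 0.1865] yhead 1.8 F [-0.7  0.4 -1.9] w 0.114 gf 58.7
shift cm [-0.38 -0.    0.25]
turn -0.0
```

Call:
{"op": "drive_tool", "data": {"series": [[-0.3, 0, 0.1, 0, 1], [0, 0, 0.1, 0, 1], [0, 0, 0.1, 0, 1], [0, 0, 0, 0, 1], [0, 0, 0, 0, 1]]}}

```text
t: 11.65
eef_pos: [0.485, 0.1115, 0.1837]
tool_rot: [0.0, 0.696, 0.718, 0.0]
contact_force: [-0.7, -2.1, 5.0]
gripper_width: 0.115
grasp_force: 59.4
```

Call:
{"op": "drive_tool", "data": {"series": [[0, 0, -0.1, 0, 0.7], [0, 0, 0, 0, 0.5], [0, 0, 0, 0, 0.3], [0, 0, 0, 0, 0.1], [0, 0, 0, 0, -0.1], [0, 0, 0, 0, -0.1], [0, 0, 0, 0, -0.1], [0, 0, 0, 0, -0.1]]}}

```text
t: 12.45
eef_pos: [0.4848, 0.1118, 0.1843]
tool_rot: [0.0, 0.696, 0.718, 0.0]
contact_force: [0.2, -0.4, 0.1]
gripper_width: 0.548
grasp_force: 0.0
```

```bash
python3 - <<'E'
from h import *
go([.485,.111,.184],1.8)
a=snap("scene","pics/e1.png")[:,:,::-1];b=snap("side","pics/e2.png")[:,:,::-1];w=snap("wrist","pics/e3.png")[:,:,::-1]
cr=lambda im,x,y,w,h:cv2.resize(im[y:y+h,x:x+w],(400,300),interpolation=cv2.INTER_CUBIC)
cv2.imwrite("pics/e.png",np.vstack([np.hstack([cr(a,290,130,100,75),cr(b,190,110,100,75)]),np.hstack([cr(w,0,0,560,420),cr(w,160,120,280,210)])]))
E
```

```text
t 12.45 tcp [0.4848 0.1118 0.1843] yhead 1.8 F [ 0.2 -0.4  0.1] w 0.548 gf 0.0
shift cm [-0.08  0.02  0.03]
turn -0.0
```

View pics/e.png

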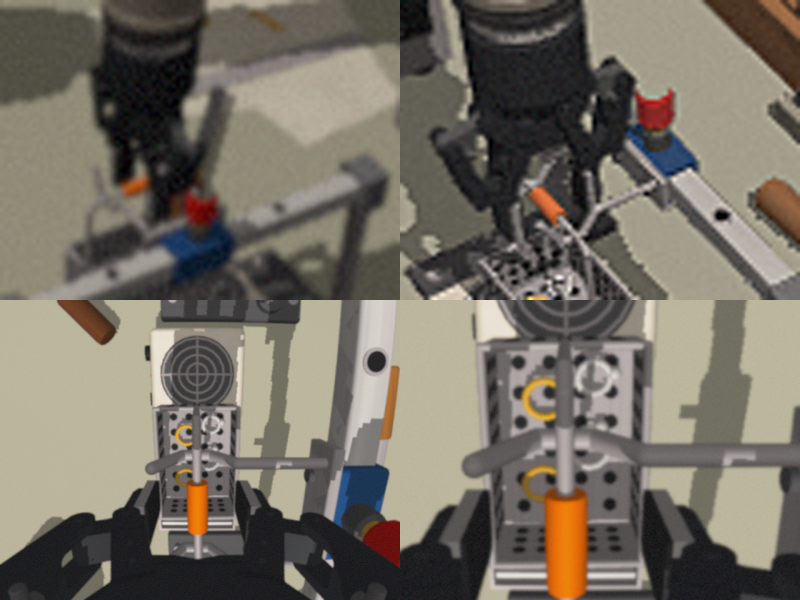

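The basket hangs on both prongs, with the sleeve at (197,507) in the lower-left crop and the pads clear. The grip force is zero. Withdrawing straight up, then over the knob.

Call:
{"op": "drive_tool", "data": {"series": [[0, 0, -1, 0, -0.1], [0, 0, -2, 0, -0.1], [0, 0, -3, 0, -0.1], [0, 0, -3.5, 0, -0.1], [0, 0, -3.5, 0, -0.1], [0, 0, -1.5, 0, -0.1], [0, 0, 0, 0, -0.1]]}}

```text
t: 13.3
eef_pos: [0.4862, 0.1119, 0.3324]
tool_rot: [0.001, 0.696, 0.718, 0.003]
contact_force: [0.7, -0.0, -0.3]
gripper_width: 0.544
grasp_force: 0.0
```

Call:
{"op": "drive_tool", "data": {"series": [[0, 2, 0, 0, -0.1], [0, 3, 0, 0, -0.1], [0, 2.4, 0, 0, -0.1], [0, 1.2, 0, 0, -0.1], [0, 0, 0, 0, -0.1], [0, 0, 0, 0, -0.1]]}}

```text
t: 13.9
eef_pos: [0.5698, 0.1141, 0.3286]
tool_rot: [-0.0, 0.696, 0.718, -0.001]
contact_force: [0.3, 1.0, -0.7]
gripper_width: 0.549
grasp_force: 0.0
```

```bash
python3 - <<'E'
from h import *
go([.571,.1125,.230],1.8)
m=imaging.camera_model("wrist"); w=snap("wrist","pics/f.png")
K0=[.571,.1125,.262]
print(proj(m,[K0,[.485,.111,.203],[.571,.1125,.249]]).round())
hs=cv2.cvtColor(w,cv2.COLOR_RGB2HSV); M=cv2.inRange(hs,(0,170,60),(4,255,255))|cv2.inRange(hs,(175,170,60),(180,255,255))
n,l,s,c=cv2.connectedComponentsWithStats(M)
for i in range(1,n):
    if s[i,4]>100: print(s[i],c[i].round(),atz(m,c[i],.262),atz(m,c[i],.255))
print(readout.get_obs()["q"].round(2))
E
```

```text
t 13.9 tcp [0.5698 0.1141 0.3286] yhead 1.8 F [ 0.3  1.  -0.7] w 0.549 gf 0.0
shift cm [-0.16  0.13  9.86]
turn -0.0
[[278. 228.]
 [172. 205.]
 [278. 223.]]
[260 202  35  24 298] [277. 210.] [0.57004165 0.12490135 0.262     ] [0.57011231 0.12307003 0.255     ]
[-0.75  0.26  0.56  1.69 -0.15  1.23 -0.13]
```

View pics/f.png

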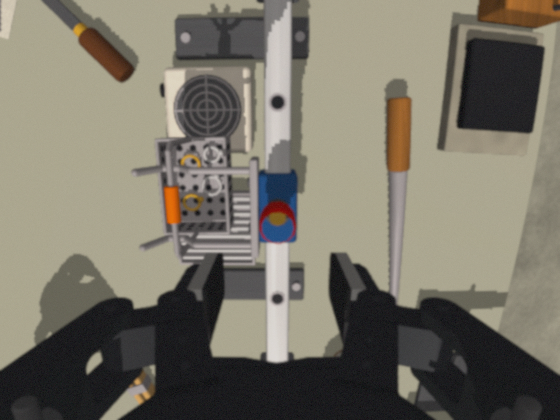

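The knob (red ring) is at (277,222), midway between the fingers, within ~2 mm of the prediction. The basket hangs at (180,190) on both prongs. Descending onto the knob.

Call:
{"op": "drive_tool", "data": {"series": [[0, 0.1, 2, 0, -0.1], [0, 0, 3, 0, -0.1], [0, 0, 2.5, 0, -0.1], [0, 0, 1.5, 0, -0.1], [0, 0, 1, 0, -0.1], [0, 0, 0, 0, -0.1], [0, 0, 0, 0, -0.1]]}}

```text
t: 14.65
eef_pos: [0.5718, 0.1146, 0.2301]
tool_rot: [0.0, 0.696, 0.718, 0.001]
contact_force: [-0.0, -0.3, 0.1]
gripper_width: 0.551
grasp_force: 0.0
```

Call:
{"op": "drive_tool", "data": {"series": [[0, 0, 0, 0, 0.2], [0, 0, 0, 0, 0.4], [0, 0, 0, 0, 0.6], [0, 0, 0, 0, 0.8], [0, 0, 0, 0, 1], [0, 0, 0, 0, 1], [0, 0, 0, 0, 1]], "squeeze": 80}}

```text
t: 15.35
eef_pos: [0.5705, 0.1146, 0.2304]
tool_rot: [-0.001, 0.696, 0.718, -0.0]
contact_force: [-6.3, -0.7, 8.8]
gripper_width: 0.267
grasp_force: 77.9
```

Call:
{"op": "drive_tool", "data": {"series": [[0, 0, -0.3, 0, 1], [0, 0, -0.3, 0, 1], [0, 0, -0.3, 0, 1], [0, 0, -0.3, 0, 1], [0, 0, 0, 0, 1], [0, 0, 0, 0, 1]]}}

```text
t: 15.95
eef_pos: [0.5705, 0.1145, 0.2406]
tool_rot: [-0.001, 0.696, 0.718, -0.001]
contact_force: [-5.3, 0.3, -8.4]
gripper_width: 0.268
grasp_force: 78.6
```

Call:
{"op": "drive_tool", "data": {"series": [[0, 0, -0.1, 0, 1], [0.1, 0, 0, 0, 1], [0.2, 0, 0, 0, 1], [0.3, 0, 0, 0, 1], [0.4, 0, 0, 0, 1], [0.4, 0, 0, 0, 1], [0.4, 0, 0, 0, 1], [0.4, 0, 0, 0, 1]]}}

```text
t: 16.75
eef_pos: [0.5699, 0.1352, 0.2415]
tool_rot: [-0.0, 0.696, 0.718, -0.002]
contact_force: [-4.8, -2.4, -8.6]
gripper_width: 0.259
grasp_force: 78.7
```

Call:
{"op": "drive_tool", "data": {"series": [[0.4, 0, 0, 0, 1], [0.4, 0, 0, 0, 1], [0.4, 0, 0, 0, 1], [0.4, 0, 0, 0, 1], [0.4, 0, 0, 0, 1], [0.4, 0, 0, 0, 1], [0.4, 0, 0, 0, 1], [0.4, 0, 0, 0, 1]]}}

```text
t: 17.55
eef_pos: [0.5689, 0.1673, 0.2415]
tool_rot: [-0.0, 0.696, 0.718, -0.002]
contact_force: [-5.7, -2.8, -7.6]
gripper_width: 0.266
grasp_force: 78.7
```

Call:
{"op": "drive_tool", "data": {"series": [[0.4, 0, 0, 0, 1], [0.4, 0, 0, 0, 1], [0.4, 0, 0, 0, 1], [0.4, 0, 0, 0, 1], [0.4, 0, 0, 0, 1], [0.3, 0, 0, 0, 1], [0.2, 0, 0, 0, 1], [0.1, 0, 0, 0, 1]]}}

```text
t: 18.35
eef_pos: [0.5681, 0.1936, 0.2414]
tool_rot: [-0.0, 0.696, 0.718, -0.002]
contact_force: [-5.2, -3.1, -8.5]
gripper_width: 0.265
grasp_force: 78.7
```

Call:
{"op": "drive_tool", "data": {"series": [[0, 0, 0, 0, 1], [0, 0, 0, 0, 1], [0, 0, 0.2, 0, 1], [0, 0, 0.2, 0, 1], [0, 0, 0.1, 0, 1], [0, 0, 0, 0, 1]]}}

```text
t: 18.95
eef_pos: [0.5681, 0.1937, 0.2365]
tool_rot: [-0.001, 0.696, 0.718, -0.002]
contact_force: [-5.8, -1.7, -6.3]
gripper_width: 0.259
grasp_force: 78.8
```

Call:
{"op": "drive_tool", "data": {"series": [[0, 0, 0.2, 0, 1], [0, 0, 0.2, 0, 1], [0, 0, 0.2, 0, 1], [0, 0, 0, 0, 1], [0, 0, 0, 0, 1]]}}

```text
t: 19.45
eef_pos: [0.5682, 0.1938, 0.2308]
tool_rot: [-0.001, 0.696, 0.718, -0.001]
contact_force: [-6.8, -1.6, -5.3]
gripper_width: 0.268
grasp_force: 79.1
```

Call:
{"op": "drive_tool", "data": {"series": [[0, 0, 0.1, 0, 1], [0, 0, 0, 0, 1], [0, 0, 0, 0, 1]]}}

```text
t: 19.75
eef_pos: [0.5682, 0.1938, 0.2306]
tool_rot: [-0.001, 0.696, 0.718, -0.001]
contact_force: [-8.5, -0.9, -0.2]
gripper_width: 0.261
grasp_force: 79.5
```

```bash
python3 - <<'E'
from h import *
go([.568,.1937,.2304],1.8)
a=snap("scene","pics/g1.png")[:,:,::-1];b=snap("side","pics/g2.png")[:,:,::-1];w=snap("wrist","pics/g3.png")[:,:,::-1]
cr=lambda im,x,y,w,h:cv2.resize(im[y:y+h,x:x+w],(400,300),interpolation=cv2.INTER_CUBIC)
cv2.imwrite("pics/g.png",np.vstack([np.hstack([cr(a,310,130,100,75),cr(b,175,100,100,75)]),np.hstack([cr(w,0,0,560,420),cr(w,100,50,280,210)])]))
E
```

```text
t 19.75 tcp [0.5682 0.1938 0.2306] yhead 1.8 F [-8.5 -0.9 -0.2] w 0.261 gf 79.5
shift cm [-0.01 -0.02  0.02]
turn -0.0
```

View pics/g.png

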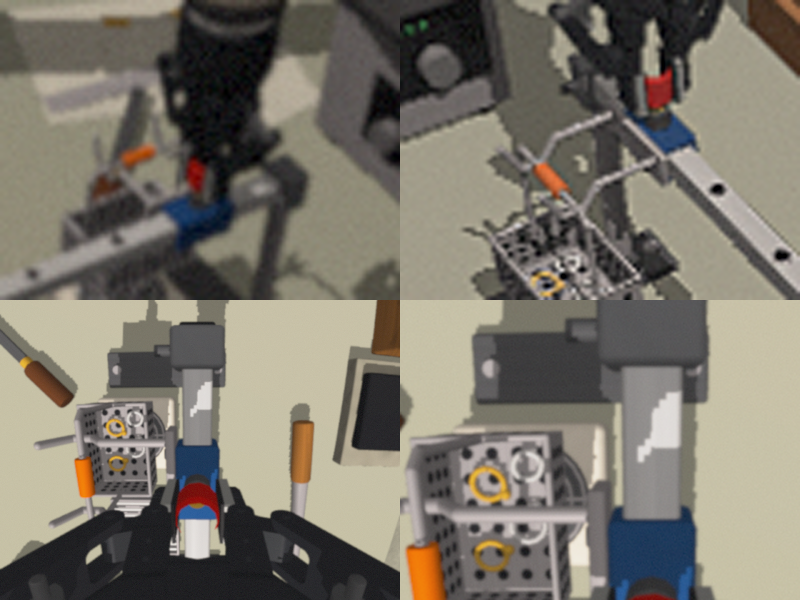

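Call:
{"op": "drive_tool", "data": {"series": [[0, 0, 0.1, 0, 1], [0, 0, 0, 0, 1], [0, 0, 0, 0, 1], [0, 0, 0, 0, 1]]}}

```text
t: 20.3
eef_pos: [0.5683, 0.194, 0.2305]
tool_rot: [-0.001, 0.696, 0.718, -0.001]
contact_force: [-11.0, -2.8, 5.1]
gripper_width: 0.262
grasp_force: 80.2
```

```bash
python3 - <<'E'
from h import *
S,D=imaging.camera_model("scene"),imaging.camera_model("side")
ps=[]
for c,f in((S,"scene"),(D,"side")):
    w=imaging.read_camera(f); hs=cv2.cvtColor(w,cv2.COLOR_RGB2HSV); M=cv2.inRange(hs,(5,170,140),(17,255,255))
    n,l,s,ce=cv2.connectedComponentsWithStats(M); g=(344.5,169) if f=="scene" else (212.3,144.8)
    i=min(range(1,n),key=lambda i:np.hypot(*(ce[i]-g))); ps.append(ce[i]); print(s[i,4],ce[i])
t=tri([S,D],ps); st=np.array([.5682,.1938,0]); a=np.radians(1.8)
d=t-np.array([.5682,.1938,.203]); print("sleeve",t,"in hook", d[0]*np.cos(a)+d[1]*np.sin(a)+.086,-d[0]*np.sin(a)+d[1]*np.cos(a),d[2])
go([.568,.1937,.2304],1.8)
E
```

```text
18 [343.77777778 168.27777778]
28 [211.96428571 143.85714286]
sleeve [0.48179267 0.18874446 0.20696372] in hook -0.0005234927409991652 -0.002338925678416412 0.0039637158556905805
t 20.4 tcp [0.5683 0.1941 0.2305] yhead 1.8 F [-10.3  -3.    4.9] w 0.263 gf 80.2
shift cm [-0.03 -0.03  0.01]
turn -0.0
```

The TCP is back at the height where the knob was first gripped and now pushes against a hard stop, so the pin is home. The bail sits within 3 mm of the seat horizontally. Handing in.

```bash
python3 -c "
from station import hand_in
print(hand_in())"
```

```text
the job is handed in; nothing more can be done
None
```

The job is handed in (the station gave no verdict): the basket hangs on the twin hook over the dryer's grille, the bracket is at the dryer-side hole with the pin home as far as height and force show, and the fingers still grip the red knob.

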